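# Seat the thrust disc and swing its keeper over

### The arm

A 6-joint arm with a two-finger parallel gripper is mounted at the origin on the work surface. World frame = base frame: x ahead of the robot, y to its left, z up, the work surface at z = 0. Lengths are in m, angles in degrees, forces in N, time in s.
With the tool pointing down it reaches from about 0.25 to 0.725 m from the base axis. Payload 9.7 kg.
Tool frame: the origin (TCP) lies at the very end of the fingers, on their centre line; the grasp point (between the pads) lies 19 mm behind it (bot.grip_depth is the distance from the TCP to the grasp point, in m); z points along the fingers, y is the direction in which the jaws open and shut (so a half turn about z gives the same grasp; the last joint's range is limited). The gripper opens to 85 mm and grips with 20 to 120 N. Pads are 22 mm wide; open, the fingers measure 114 mm over their backs; the gripper's body (76 mm by 85 mm) begins 54 mm behind the grasp point. The pads swing forward as they close: fully open they stand 13 mm farther back than shut.
Start: joints at [-65.718, 4.979, 10.078, 95.1, 0, 90], TCP at [0.226, -0.501, 0.231] pointing down, gripper open.
Joint ranges: [-179.16, 179.16], [-48.56, 103.87], [-65.8, 70.77], [-126.05, 130.52], [-82.76, 87.17], [-180, 180]. Speed limits (degrees/s): [127.2, 127.2, 147.25, 180, 180, 180].

### API

Orientations are given as [roll, pitch, yaw] about the fixed x, y, z axes, in that order (R = Rz(yaw) Ry(pitch) Rx(roll)).
In Python, from workcell import telemetry, optics, order, bot gives the robot as it stands. The module is installed in compiled form; this text tells all that it offers.
- The arm moves only by the shell command python3 -m inch 'ROWS' [FORCE]. ROWS is JSON, a list of rows, each a list of 7 numbers: the shift along the tool's x, y, z in m, then the turn, a rotation vector about the tool's x, y, z in rad, then the closure, from 0 (fully open) to 1 (shut). In form: [[tx, ty, tz, rx, ry, rz, grip], ...]. A call has 1 to 12 rows; each row is the pose to reach, as a shift and turn from the pose commanded when the call began, along the tool's axes at that moment; what a row does not reach only later rows make up. A row lasts 1/12 s, in which the tool goes at most 41.7 mm and 7.16 degrees, less where a joint would pass 70% of its speed; a pose out of reach is approached as far as the arm can. A call with a gripper value outside its range is refused whole. The fingers move at their own pace and stop on an object; FORCE is the grip in N (left out, the last holds). Time passes only in rows, so rows that repeat a pose let the fingers close. It gives the time, the measured TCP pose, the force and the opening at its end, in the units of the state.
- telemetry.get_obs(): the state, without advancing time (a new reading comes with each control period).
- optics.camera(name): name is "scene" or "top" or "wrist"; returns (picture, depth): 384x512x3 uint8, red, green, blue; 384x512 float32, m along the optical axis (not along the pixel's ray), 0 where there is no reading.
- optics.camera_info(name): a dict with "camera_matrix" (3x3 intrinsics, pixels), "xyz" and "attitude" of the camera in the world; the wrist camera has in their place "mount" (4x4, takes a point from camera to tool coordinates, whose origin is the TCP and whose axes are the flange's). Camera axes: x right, y down, z forward; pixel columns grow to the right and rows downward; lengths in m; the calibration is good to about 2 mm. A picture is of the moment at which its call begins: read the wrist's pose just before it. camera_info takes no time and is no camera call.
- order.job_done(): hands the job in, once; it reports no verdict.
The state is a dict: "time": time; "q": joint angles; "qd": joint speeds; "joint_efforts": joint torques, N m; "ee_pos": TCP position; "tcp_rot": TCP orientation; "wrist_force": force on the tool from outside, world axes, zero at the start; "torque": the same for the moment, N m; "opening": finger opening in m.
Only numpy, scipy, OpenCV 4.12 (cv2) and the standard library are available. Lean on these libraries where they do the work, as an engineer would, in place of code of your own. Each camera call takes 0.05 s, during which the arm holds its last target. There are 200 camera calls.

### The job

The brass thrust disc lies loose on the top of the gearbox cover: nudge it across the top with your fingertips until it drops into the round recess and lies flat in it, fully home. Then push the red keeper round by its black post until it stops over the disc, and come away. Only push: do not pick the disc up, and leave the bolt, socket, tools, tin, mug and spray can where they are.

Things in the scene. Friction and masses are not known exactly. Their poses are not given: they have to be found in the camera images.
- cover: Aluminium gearbox end cover, 220 (x) by 180 (y) mm, clamped on a dark fixture plate 270 by 250 by 12 mm; it cannot move. Origin: centre of the plate's underside, on the table; z up. The cover's flat top face is 48 mm above the origin. Two blue toe clamps, 24 mm wide at x = -20 mm, reach in from the y edges to 72 mm off the centreline and stand 16 mm above the top face.
- seat (a point): Centre of the black floor of the round recess, 9 mm below the cover's top face, at x = 30, y = 0 mm in the cover's frame. The recess is blind, its diameter 54 mm.
- disc: Loose solid brass disc, diameter 50 mm, 8 mm thick, about 140 g. Origin: centre of its underside. It starts flat on the top face, 50 to 77 mm from the recess's centre on the cover's -x side. In the recess it has 2 mm of play all round and lies 1 mm below the top face, its origin then on the recess floor.
- keeper (a joint): Angle (rad) of the red keeper, a flat bar swivelling on a vertical pin. 0: parked, along the cover's +x; it grows clockwise seen from above to a fixed stop at 1.571, where the bar points along the cover's -y, across the recess. It starts at 0 to 0.4. Its dry friction takes about 1 N at the post; it stays where it is left.
- keeper_pivot (a point): Top centre of the keeper's pivot pin, 12.5 mm above the cover's top face; in the cover's frame at x = 30, y = 55 mm. The pin is 22 mm wide; the bar is 16 mm wide, from 3 to 8 mm above the top face, and reaches 75 mm from the pin's axis.
- keeper_post (a point): Top centre of the black upright post on the keeper, 60 mm from the pivot's axis, diameter 14 mm, from 8 to 36 mm above the cover's top face.
- bolt: Bystander: steel bolt standing on its head (18 mm wide), 38 mm tall, on the cover near the -y edge. Origin: underside.
- socket: Bystander: steel socket, diameter 24 mm, 30 mm tall, standing on the cover's +x -y corner. Origin: underside.
- wrench: Bystander: wrench 160 mm long lying on the table beside the fixture plate's -y side. Origin: underside.
- tin: Bystander: blue grease tin, diameter 66 mm, 45 mm tall, on the table beside the fixture plate's +y side. Origin: underside.
- screwdriver: Bystander: red screwdriver lying on the table to the robot's right. Origin: underside.
- mug: Bystander: white mug, 80 mm wide, 90 mm tall, to the robot's left. Origin: underside.
- spray: Bystander: orange spray can, 60 mm wide, 170 mm tall, to the robot's left. Origin: underside.
Not all that is in view belongs to the job. There is more than one size of the disc; the job needs the smaller.

How it is judged (in metres and radians):
On the way, in this order (a step that is already met when the one before it is completed fails the run):
1. the disc lies flat at the bottom of the recess (horizontal distance between disc and seat below 0.0035 m and z of disc in the frame of cover below 0.0405 m and angle between disc's own z axis and vertical below 0.05 rad), for 0.2 s.
2. the keeper has been pushed round to its stop (value of joint keeper above 1.5 rad), for 0.2 s.
At the end, for the whole second after the job is handed in: The disc lies flat in the recess (centre within 3.5 mm of the recess's, underside within 1.5 mm of its floor, tilt under 0.05 rad), at rest, and the keeper stands within 0.07 rad of its stop over the disc (all of step 1 and value of joint keeper above 1.5 rad and linear speed of disc below 0.01 m/s); the robot touches nothing.
It fails at once if the disc is lifted more than 5 mm off the cover's top face (z of disc in the frame of cover above 0.053 m).
It fails at once if the disc is pushed off the cover (z of disc in the frame of cover below 0.03 m).
It fails at once if the disc is tipped up by more than 0.6 rad (angle between disc's own z axis and vertical above 0.6 rad).
It fails at once if a bystander (bolt, socket, wrench, tin, screwdriver, mug, spray can) is displaced by more than 20 mm (distance of any of bolt, socket, wrench, tin, screwdriver, mug, spray from where it was at the start of the episode above 0.02 m).
It also fails if it takes over 42 s, if anything falls off the work surface, if the arm or the gripper's body presses on something with over 40 N, if the wrist force passes 120 N, or if a joint passes its speed limit or range.

## Working session

There is one attempt and no reset: what is moved stays moved. The work goes in short steps, Python scripts to look and compute and a shell command to move; the robot and the scene stay as the last step left them, time stands still between calls to the robot, and variables do not carry over. Pictures are saved under pics/ and viewed, about 8 in all and at most 12, crops included, and the job is handed in when it is done.

```bash
mkdir -p pics
python3 - <<'E'
from workcell import telemetry, optics
import cv2,numpy as np
o=telemetry.get_obs();print(o)
for n in("top","scene"):
    p,d=optics.camera(n);cv2.imwrite(f"pics/{n}0.png",p[:,:,::-1]);np.save(f"pics/{n}0d.npy",d)
    print(n,optics.camera_info(n))
print(optics.camera_info("wrist"))
a=cv2.imread("pics/top0.png")
cv2.imwrite("pics/top0b.png",cv2.resize(a,(800,600),interpolation=cv2.INTER_CUBIC))
E
```

```text
{'time': 0.0, 'q': array([-6.57185744e+01,  5.01195035e+00,  1.00330780e+01,  9.50990854e+01,
        4.14131740e-04,  9.00005531e+01]), 'qd': array([-0.04388977,  0.04354551, -0.0162936 ,  0.01272249,  0.07950639,
        0.0518874 ]), 'joint_efforts': array([-2.11902698e-03, -5.20403802e+01,  4.64783335e+01,  1.71185372e-02,
       -1.11499257e-04, -6.74943621e-06]), 'ee_pos': array([ 0.22607637, -0.50113175,  0.23056258]), 'tcp_rot': array([-1.79922042e+02, -4.13378821e-04,  2.42808719e+01]), 'wrist_force': array([-0.27152241, -0.09432172,  0.4283697 ]), 'torque': array([-0.03417108,  0.02570793,  0.01251049]), 'opening': 0.08524941680012396}
top {'camera_matrix': array([[353.36993278,   0.        , 257.13012381],
       [  0.        , 353.36993278, 183.95802113],
       [  0.        ,   0.        ,   1.        ]]), 'xyz': array([ 0.41854965, -0.00478153,  1.05504495]), 'attitude': array([-175.867269  ,    0.80010456,  -91.36133207])}
scene {'camera_matrix': array([[364.25261751,   0.        , 254.6265169 ],
       [  0.        , 364.25261751, 194.90304115],
       [  0.        ,   0.        ,   1.        ]]), 'xyz': array([ 1.24288853, -0.37809356,  0.89389442]), 'attitude': array([-135.30573915,   -0.23497278,   62.36256227])}
{'camera_matrix': array([[295.68018623,   0.        , 252.05172692],
       [  0.        , 295.68018623, 192.98436574],
       [  0.        ,   0.        ,   1.        ]]), 'mount': array([[ 8.40192155e-04, -9.55285342e-01, -2.95684307e-01,
         7.62557971e-02],
       [ 9.99999602e-01,  7.13619271e-04,  5.35983099e-04,
         4.65493857e-04],
       [-3.01010779e-04, -2.95684639e-01,  9.55285561e-01,
        -1.42289304e-01],
       [ 0.00000000e+00,  0.00000000e+00,  0.00000000e+00,
         1.00000000e+00]])}
```

View pics/top0b.png

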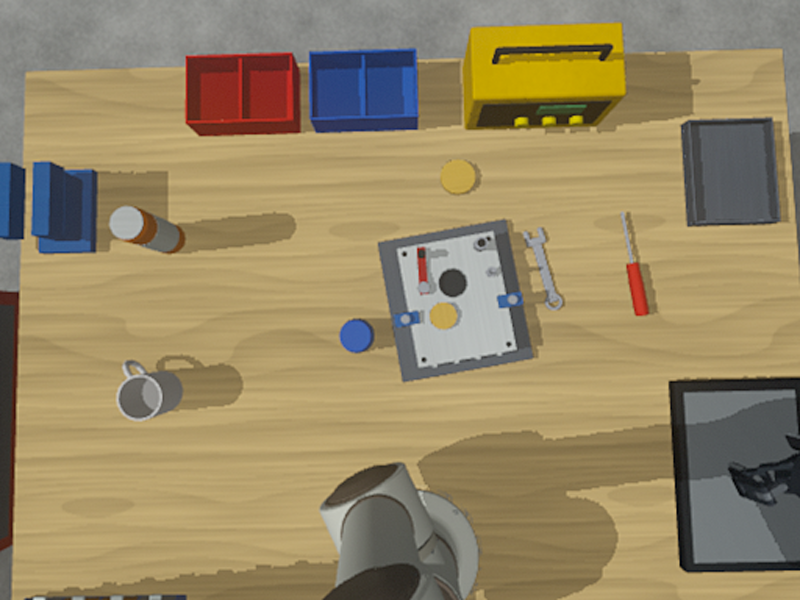

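The top view shows two brass discs, at (458,177) on the table and at (443,316) on the cover. The one on the cover, just on the recess's -x side, fits the description. The recess is at (453,283), the keeper runs from (424,288) to (421,250), and the clamps are at (405,319) and (511,299).

```bash
cat > h.py <<'E'
import numpy as np,cv2
from scipy.spatial.transform import Rotation as R
from workcell import telemetry,optics
def pose(name,o=None):
    i=optics.camera_info(name)
    if name!="wrist": return i["camera_matrix"],R.from_euler('xyz',i["attitude"],degrees=True).as_matrix(),np.array(i["xyz"])
    Rt=R.from_euler('xyz',o["tcp_rot"],degrees=True).as_matrix();M=i["mount"]
    return i["camera_matrix"],Rt@M[:3,:3],o["ee_pos"]+Rt@M[:3,3]
def ray(P,uv,z):
    K,Rm,c=P;uv=np.atleast_2d(uv).astype(float)
    d=(np.c_[uv,np.ones(len(uv))]@np.linalg.inv(K).T)@Rm.T
    return c+d*((z-c[2])/d[:,2])[:,None]
def proj(P,X):
    K,Rm,c=P;p=(np.atleast_2d(X)-c)@Rm@K.T;return p[:,:2]/p[:,2:]
def blobs(m,amin=30):
    cs,_=cv2.findContours(m.astype(np.uint8),cv2.RETR_EXTERNAL,cv2.CHAIN_APPROX_NONE)
    return sorted([c[:,0,:] for c in cs if cv2.contourArea(c)>amin],key=lambda c:-cv2.contourArea(c.reshape(-1,1,2)))
def masks(img):
    h=cv2.cvtColor(img,cv2.COLOR_BGR2HSV).astype(int);H,S,V=h[...,0],h[...,1],h[...,2]
    return dict(white=(S<40)&(V>150),black=(V<62)&(S<90),brass=(H>14)&(H<30)&(S>110)&(V>140),red=((H<8)|(H>172))&(S>130)&(V>90),blue=(H>100)&(H<125)&(S>110))
def local(w,C,yaw):
    c,s=np.cos(yaw),np.sin(yaw);d=np.asarray(w)[...,:2]-C[:2];return np.stack([d[...,0]*c+d[...,1]*s,-d[...,0]*s+d[...,1]*c],-1)
E
python3 - <<'E'
from h import *
a=cv2.imread("pics/top0.png");P=pose("top");M=masks(a)
roi=np.zeros(a.shape[:2],bool);roi[135:248,235:350]=1
for n,z in(("white",.048),("black",.048),("brass",.056),("red",.056),("blue",.064)):
    for b in blobs(M[n]&roi,12):
        w=ray(P,b,z)[:,:2].astype(np.float32);r=cv2.minAreaRect(w)
        print(n,b.mean(0).round(1),"c",np.round(r[0],4),"size",np.round(r[1],4),"ang",round(r[2],2))
a2=cv2.resize(a[130:255,225:360],None,fx=4.4,fy=4.4,interpolation=cv2.INTER_CUBIC)
cv2.imwrite("pics/crop1.png",a2)
d=np.load("pics/top0d.npy");print(d[202,284],d[181,290])
E
```

```text
white [294.  187.8] c [ 0.4674 -0.0905] size [0.2257 0.1805] ang 9.01
white [344.5 162.2] c [ 0.5423 -0.25  ] size [0.1104 0.0337] ang 20.07
white [327.8 191.2] c [ 0.4665 -0.1936] size [0.0114 0.0115] ang 87.84
white [259. 204.] c [0.4343 0.0036] size [0.0114 0.0114] ang 88.63
black [288.1 179.9] c [ 0.4997 -0.0821] size [0.0434 0.0456] ang 48.66
brass [283.1 201.5] c [ 0.4397 -0.0644] size [0.0452 0.0423] ang 88.6
red [269.7 171.8] c [ 0.5257 -0.0293] size [0.0437 0.0128] ang 2.31
blue [259.8 203.7] c [0.4346 0.0012] size [0.0229 0.0424] ang 4.95
blue [326.8 191.7] c [ 0.4644 -0.1852] size [0.023  0.0417] ang 9.04
blue [235.6 215. ] c [0.405  0.0685] size [0.0056 0.0334] ang 88.9
0.9966036 1.0184064
```

View pics/crop1.png

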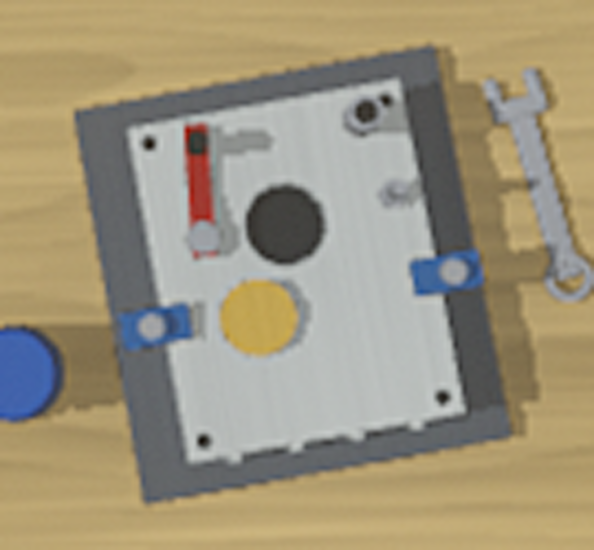

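The crop confirms one disc on the cover at (260,317), apparently 45-50 mm wide, next to the recess at (285,223). This is the smaller one. Plan: push it with two fingertips spread about 25 mm so they cradle it. First I'll move above the point behind the disc.

```bash
python3 -m inch '[[0.341,-0.341,0.05,0,0,0.738,0.7],[0.341,-0.341,0.05,0,0,0.738,0.7],[0.341,-0.341,0.05,0,0,0.738,0.7],[0.341,-0.341,0.05,0,0,0.738,0.7],[0.341,-0.341,0.05,0,0,0.738,0.7],[0.341,-0.341,0.05,0,0,0.738,0.7],[0.341,-0.341,0.05,0,0,0.738,0.7],[0.341,-0.341,0.05,0,0,0.738,0.7],[0.341,-0.341,0.05,0,0,0.738,0.7],[0.341,-0.341,0.05,0,0,0.738,0.7],[0.341,-0.341,0.05,0,0,0.738,0.7],[0.341,-0.341,0.05,0,0,0.738,0.7]]'
python3 -m inch '[[0,0,0,0,0,0,0.7],[0,0,0,0,0,0,0.7],[0,0,0,0,0,0,0.7]]'
cat > look.py <<'E'
import sys
from h import *
o=telemetry.get_obs();p,d=optics.camera("wrist");a=p[:,:,::-1].copy();n=sys.argv[1]
cv2.imwrite(f"pics/{n}.png",a);np.save(f"pics/{n}d.npy",d);P=pose("wrist",o)
print(o["time"],o["ee_pos"].round(4),o["tcp_rot"].round(2),o["wrist_force"].round(2),round(o["opening"],4))
M=masks(a)
for k,z in(("brass",.056),("black",.048),("red",.056),("blue",.064)):
    for b in blobs(M[k],150):
        w=ray(P,b,z)[:,:2].astype(np.float32)
        (x,y),s,t=cv2.fitEllipse(w) if len(w)>5 else ((0,0),(0,0),0)
        r=cv2.minAreaRect(w)
        print(k,b.mean(0).round(),"ell",np.round([x,y],4),np.round(s,4),"rect",np.round(r[0],4),np.round(r[1],4),round(r[2],1))
E
python3 look.py w1
```

```text
time: 1.1
ee_pos: [0.3812, -0.0989, 0.1824]
tcp_rot: [-178.5, 0.0, -15.5]
wrist_force: [-0.4, -0.7, -0.6]
opening: 0.0255
time: 1.35
ee_pos: [0.3804, -0.1028, 0.1829]
tcp_rot: [-178.6, 0.0, -16.1]
wrist_force: [0.1, 0.2, 0.3]
opening: 0.0253
1.35 [ 0.3804 -0.1028  0.1829] [-1.7863e+02  3.0000e-02 -1.6050e+01] [0.12 0.24 0.29] 0.0253
brass [392. 188.] ell [ 0.2961 -0.2149] [0.2884 0.3621] rect [ 0.3345 -0.2122] [0.3252 0.3326] 74.7
brass [ 64. 189.] ell [0.3945 0.0802] [0.2071 0.3833] rect [0.3664 0.0606] [0.2095 0.4119] 59.6
brass [198. 134.] ell [ 0.4409 -0.0662] [0.0473 0.0476] rect [ 0.4411 -0.066 ] [0.048  0.0471] 74.3
brass [368.  16.] ell [ 0.4908 -0.2279] [0.0185 0.0312] rect [ 0.4925 -0.2278] [0.0294 0.0184] 10.7
brass [149. 367.] ell [0.2012 0.0773] [0.0123 0.0782] rect [0.2001 0.0776] [0.0122 0.074 ] 32.7
black [253. 330.] ell [ 0.2112 -0.0476] [0.1871 0.627 ] rect [ 0.2352 -0.0506] [0.6267 0.1991] 75.6
black [200.  60.] ell [ 0.4996 -0.0866] [0.0482 0.0483] rect [ 0.4994 -0.0866] [0.0488 0.0477] 73.7
black [349. 111.] ell [ 0.4215 -0.2021] [0.0226 0.089 ] rect [ 0.4207 -0.2022] [0.0682 0.0212] 8.9
black [315.  22.] ell [ 0.4997 -0.1891] [0.0231 0.0472] rect [ 0.5019 -0.1892] [0.0423 0.0213] 9.5
black [99.  8.] ell [ 0.5604 -0.0197] [0.0115 0.0261] rect [ 0.5615 -0.0193] [0.0274 0.0123] 45.3
red [125.  47.] ell [ 0.5257 -0.031 ] [0.0157 0.0593] rect [ 0.5249 -0.031 ] [0.0472 0.0149] 2.9
blue [ 73. 201.] ell [0.4138 0.0674] [0.053  0.0794] rect [0.4139 0.067 ] [0.0514 0.0776] 10.6
blue [325.  64.] ell [ 0.4661 -0.1856] [0.0251 0.0493] rect [ 0.4659 -0.1851] [0.0236 0.0422] 9.1
blue [134. 158.] ell [ 0.4373 -0.0049] [0.0241 0.0504] rect [ 0.4375 -0.005 ] [0.0229 0.0431] 9.1
```

View pics/w1.png

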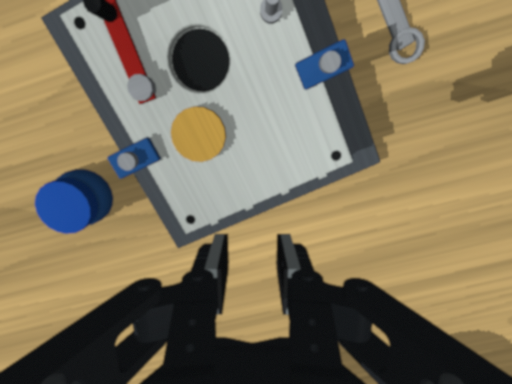

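The wrist view confirms the disc at pixel (198,134) and the recess at (200,60). That puts the disc at about (0.441,-0.066) and the seat at about (0.500,-0.087), with the cover's yaw at 9.1°. I'll align behind the disc and level the tool.

```bash
python3 -m inch '[[0.0015,-0.027,0.02,-0.012,0,0.03,0.7],[0.003,-0.055,0.04,-0.024,0,0.062,0.7],[0.003,-0.055,0.06,-0.024,0,0.062,0.7],[0.003,-0.055,0.06,-0.024,0,0.062,0.7],[0.003,-0.055,0.06,-0.024,0,0.062,0.7],[0.003,-0.055,0.06,-0.024,0,0.062,0.7],[0.003,-0.055,0.06,-0.024,0,0.062,0.7]]'; python3 look.py w2 | grep -E "^[0-9]|brass|black"
```

```text
time: 1.98
ee_pos: [0.3817, -0.1066, 0.1251]
tcp_rot: [-178.2, 0.1, -16.9]
wrist_force: [0.5, 0.9, 0.2]
opening: 0.0256
1.9833 [ 0.3817 -0.1066  0.1251] [-1.7818e+02  5.0000e-02 -1.6850e+01] [0.49 0.89 0.18] 0.0256
brass [381. 249.] ell [ 0.2886 -0.1925] [0.215  0.2594] rect [ 0.321  -0.2002] [0.2645 0.2136] 67.1
brass [ 77. 288.] ell [0.3504 0.0728] [0.0826 0.2193] rect [0.3584 0.0769] [0.0887 0.2189] 12.7
brass [ 24. 126.] ell [0.4767 0.0358] [0.0599 0.1179] rect [0.4764 0.0249] [0.0617 0.123 ] 58.7
brass [454.  46.] ell [ 0.4494 -0.2578] [0.046  0.0765] rect [ 0.4528 -0.2578] [0.0485 0.0779] 21.7
brass [178. 146.] ell [ 0.4409 -0.066 ] [0.0476 0.0478] rect [ 0.4407 -0.0662] [0.0481 0.0474] 25.1
brass [391.   8.] ell [ 0.4831 -0.2245] [0.0119 0.0214] rect [ 0.4847 -0.2259] [0.0142 0.0182] 7.4
brass [149. 367.] ell [0.2585 0.0315] [0.0094 0.058 ] rect [0.257 0.033] [0.0096 0.0571] 32.0
brass [355. 366.] ell [ 0.2107 -0.1484] [0.0093 0.0528] rect [ 0.2096 -0.1484] [0.052  0.0095] 25.3
black [254. 330.] ell [ 0.2642 -0.0642] [0.1485 0.4967] rect [ 0.2833 -0.0655] [0.4965 0.1577] 75.3
black [179.  53.] ell [ 0.4993 -0.0872] [0.0479 0.0485] rect [ 0.4991 -0.0871] [0.0485 0.0481] 72.7
black [366. 115.] ell [ 0.4219 -0.2011] [0.0219 0.0873] rect [ 0.4215 -0.2011] [0.0669 0.0203] 9.0
black [328.  16.] ell [ 0.4913 -0.189 ] [0.0214 0.0282] rect [ 0.4935 -0.1897] [0.0262 0.0203] 8.9
```

```bash
python3 -c "
from workcell import telemetry as t
o=t.get_obs();print(o['q'].round(2),o['qd'].round(2),o['tcp_rot'],o['ee_pos'])"; python3 -m inch '[[0,-0.01,0,0,0,0,0.7],[0,-0.02,0,0,0,0,0.7],[0,-0.02,0,0,0,0,0.7],[0,-0.02,0,0,0,0,0.7]]';python3 -c "
from workcell import telemetry as t
o=t.get_obs();print(o['q'].round(2),o['qd'].round(2),o['tcp_rot'],o['ee_pos'])"
```

```text
[-16.89 -17.08 -21.86  85.27   1.82 179.94] [ 0.16 -0.07  0.05 -0.02 -0.07 -0.08] [-1.78181498e+02  4.25657166e-02 -1.68365085e+01] [ 0.38178506 -0.10648873  0.12515734]
time: 2.37
ee_pos: [0.3841, -0.0984, 0.1252]
tcp_rot: [-177.7, 0.1, -16.0]
wrist_force: [-0.1, -0.8, 0.2]
opening: 0.0258
[-16.06 -17.02 -21.82  85.3    2.34 179.94] [-0.22  0.01 -0.33 -0.02 -0.3   0.1 ] [-1.77658905e+02  9.16857231e-02 -1.60038984e+01] [ 0.38406241 -0.09844849  0.12520541]
```

Joint 6 sits at its 180° limit (yaw = q1 + 180 - q6), so that yaw can't be reached. I'll use yaw -7.5° instead. The spread fingertips can still push at about -20° with the disc held in the cradle.

```bash
python3 -m inch '[[0,-0.015,0,-0.02,0,-0.08,0.7],[0.001,-0.03,0,-0.041,0,-0.148,0.7],[0.001,-0.04,0,-0.041,0,-0.148,0.7],[0.001,-0.04,0,-0.041,0,-0.148,0.7],[0.001,-0.04,0,-0.041,0,-0.148,0.7],[0.001,-0.04,0,-0.041,0,-0.148,0.7]]'; python3 look.py w2 | grep -E "^[0-9]|\[0.04.. 0.04"
```

```text
time: 2.87
ee_pos: [0.3958, -0.0608, 0.1266]
tcp_rot: [180.0, -0.1, -7.6]
wrist_force: [0.0, 0.3, 0.4]
opening: 0.0258
2.8667 [ 0.3958 -0.0608  0.1266] [ 1.80e+02 -5.00e-02 -7.63e+00] [0.02 0.29 0.43] 0.0258
brass [251. 145.] ell [ 0.4411 -0.0657] [0.0476 0.0479] rect [ 0.4411 -0.0656] [0.0475 0.0482] 19.7
black [267.  54.] ell [ 0.4999 -0.085 ] [0.048  0.0483] rect [ 0.4998 -0.0851] [0.0481 0.0482] 82.4
```

Aligned behind the disc. Next I'll descend and feel for the cover.

```bash
python3 -m inch '[[0,0,0.035,0,0,0,0.7],[0,0,0.065,0,0,0,0.7],[0,0,0.074,0,0,0,0.7],[0,0,0.074,0,0,0,0.7],[0,0,0.074,0,0,0,0.7]]'; for i in 1 2; do python3 -m inch '[[0,0,0.0015,0,0,0,0.7],[0,0,0.0015,0,0,0,0.7]]'; done; python3 look.py w3 | grep -E "^[0-9]|\[0.04.. 0.04"
```

```text
time: 3.33
ee_pos: [0.3959, -0.061, 0.0533]
tcp_rot: [180.0, -0.1, -7.6]
wrist_force: [-0.3, -0.3, 0.5]
opening: 0.0258
time: 3.5
ee_pos: [0.3968, -0.0609, 0.0525]
tcp_rot: [180.0, -0.2, -7.6]
wrist_force: [0.4, -0.1, 0.7]
opening: 0.0259
time: 3.67
ee_pos: [0.3964, -0.0607, 0.0502]
tcp_rot: [180.0, -0.1, -7.6]
wrist_force: [0.1, -0.3, -0.3]
opening: 0.0255
3.6667 [ 0.3964 -0.0607  0.0502] [ 1.7999e+02 -1.2000e-01 -7.5600e+00] [ 0.11 -0.3  -0.31] 0.0255
brass [250. 169.] ell [ 0.4412 -0.0656] [0.0479 0.0482] rect [ 0.4413 -0.0656] [0.0484 0.0482] 82.5
```

View pics/w3.png

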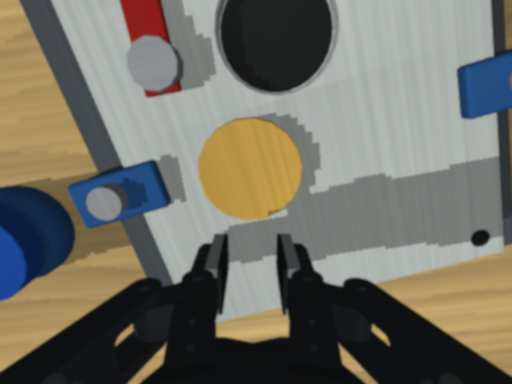

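Wrist view: the fingertips at (222,240) and (285,240) straddle the line behind the disc, which is at (250,168). The recess is ahead at (276,40). There is no contact with the cover yet.

```bash
for i in 1 2 3; do python3 -m inch '[[0,0,0.001,0,0,0,0.7],[0,0,0.001,0,0,0,0.7]]'|grep -E "ee_pos|force"; done
```

```text
ee_pos: [0.3959, -0.0606, 0.0486]
wrist_force: [0.5, 0.3, -0.7]
ee_pos: [0.3961, -0.0606, 0.0479]
wrist_force: [-2.1, -0.7, 4.7]
ee_pos: [0.3961, -0.0606, 0.0478]
wrist_force: [-5.6, 1.6, 14.5]
```

Contact at TCP z ≈ 0.048. I'll raise about 3.5 mm and begin the push.

```bash
python3 -m inch '[[0,0,-0.0045,0,0,0,0.7],[0.006,0,-0.0045,0,0,0,0.7],[0.011,0,-0.0045,0,0,0,0.7],[0.015,0,-0.0045,0,0,0,0.7],[0.019,0.001,-0.0045,0,0,0,0.7],[0.023,0.002,-0.0045,0,0,0,0.7],[0.027,0.003,-0.0045,0,0,0,0.7],[0.031,0.004,-0.0045,0,0,0,0.7],[0.035,0.005,-0.0045,0,0,0,0.7],[0.035,0.005,-0.0045,0,0,0,0.7]]'; python3 look.py w4 | grep -E "^[0-9]|brass|black.*ell \[ 0.[45]"
```

```text
time: 5.05
ee_pos: [0.4307, -0.0705, 0.051]
tcp_rot: [180.0, -0.1, -7.6]
wrist_force: [-0.5, 0.9, -0.3]
opening: 0.0254
5.05 [ 0.4307 -0.0705  0.051 ] [ 1.7998e+02 -7.0000e-02 -7.5800e+00] [-0.52  0.92 -0.33] 0.0254
brass [ 27. 145.] ell [0.4877 0.0266] [0.0412 0.1015] rect [0.4961 0.0157] [0.0456 0.098 ] 68.4
brass [252. 191.] ell [ 0.4644 -0.075 ] [0.0478 0.0482] rect [ 0.4643 -0.0751] [0.0483 0.0482] 82.5
brass [488. 311.] ell [ 0.3797 -0.1921] [0.0422 0.09  ] rect [ 0.3719 -0.1867] [0.0885 0.0445] 6.9
brass [ 56. 325.] ell [0.4012 0.0461] [0.0094 0.1081] rect [0.4014 0.0473] [0.01   0.0976] 27.9
brass [356. 367.] ell [ 0.3488 -0.1215] [0.0064 0.0378] rect [ 0.3486 -0.1213] [0.0364 0.0066] 33.1
brass [146. 370.] ell [0.3642 0.0005] [0.006 0.036] rect [0.3626 0.0021] [0.0062 0.0303] 40.8
brass [503.  12.] ell [ 0.5282 -0.1862] [0.0075 0.0106] rect [ 0.5284 -0.1861] [0.0105 0.0075] 79.5
black [264. 106.] ell [ 0.5035 -0.0859] [0.0422 0.0494] rect [ 0.5039 -0.086 ] [0.048  0.0425] 74.9
black [476.  98.] ell [ 0.4955 -0.1879] [0.0229 0.0391] rect [ 0.4979 -0.1888] [0.0383 0.0215] 9.2
black [480. 225.] ell [ 0.4297 -0.1925] [0.007  0.0603] rect [ 0.4277 -0.1928] [0.0467 0.0069] 9.0
black [101.   5.] ell [ 0.5534 -0.023 ] [0.0062 0.0217] rect [ 0.5532 -0.0206] [0.0206 0.0061] 82.5
black [463.   7.] ell [ 0.5328 -0.1758] [0.007  0.0081] rect [ 0.5331 -0.1761] [0.0073 0.007 ] 8.7
```

View pics/w4.png

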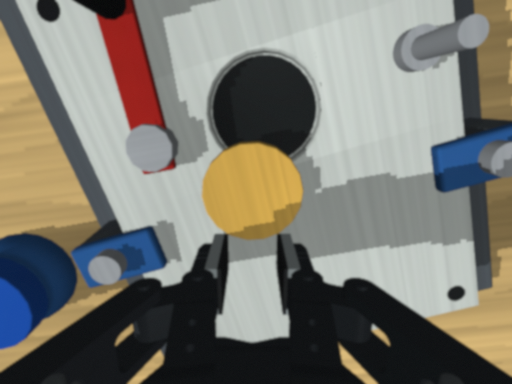

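The disc at (252,190) sits in the cradle, about 37 mm short of the recess centre at (264,105). I'll push it the rest of the way.

```bash
python3 -m inch '[[0.004,0.001,0,0,0,0,0.7],[0.008,0.0015,0,0,0,0,0.7],[0.012,0.002,0,0,0,0,0.7],[0.016,0.003,0,0,0,0,0.7],[0.02,0.0035,0,0,0,0,0.7],[0.024,0.004,0,0,0,0,0.7],[0.028,0.0045,0,0,0,0,0.7],[0.031,0.005,0,0,0,0,0.7],[0.034,0.0055,0,0,0,0,0.7],[0.036,0.0057,0,0,0,0,0.7],[0.036,0.0057,0,0,0,0,0.7]]'; python3 look.py w5 | grep -E "^[0-9]|brass.*0.04|black.*ell \[ 0.[45]"
```

```text
time: 6.02
ee_pos: [0.4653, -0.0807, 0.0511]
tcp_rot: [180.0, -0.1, -7.6]
wrist_force: [-0.6, 0.5, 0.4]
opening: 0.0257
6.0167 [ 0.4653 -0.0807  0.0511] [ 1.7998e+02 -7.0000e-02 -7.5700e+00] [-0.56  0.53  0.38] 0.0257
brass [ 27. 196.] ell [0.4985 0.0252] [0.0432 0.1058] rect [0.5066 0.0142] [0.0474 0.1037] 68.4
brass [251. 187.] ell [ 0.5017 -0.0843] [0.042  0.0483] rect [ 0.5024 -0.0847] [0.0429 0.0471] 7.7
black [244. 328.] ell [ 0.4086 -0.0783] [0.0986 0.3217] rect [ 0.4214 -0.0773] [0.328  0.1046] 82.4
black [445. 111.] ell [ 0.5206 -0.1848] [0.0288 0.0961] rect [ 0.523  -0.1795] [0.1029 0.0279] 19.8
black [82. 93.] ell [ 0.555  -0.0132] [0.0155 0.0364] rect [ 0.5555 -0.0124] [0.0369 0.0159] 82.5
black [459. 278.] ell [ 0.4307 -0.1941] [0.0106 0.0508] rect [ 0.4302 -0.1942] [0.0398 0.01  ] 8.9
black [373.   9.] ell [ 0.5716 -0.1473] [0.0099 0.0199] rect [ 0.5709 -0.1474] [0.0189 0.0092] 82.5
black [253. 147.] ell [ 0.489  -0.0836] [0.0571 0.0745] rect [ 0.518  -0.0882] [0.0467 0.0183] 81.2
black [461. 225.] ell [ 0.4637 -0.1929] [0.0083 0.0148] rect [ 0.4637 -0.1923] [0.0079 0.015 ] 67.4
```

View pics/w5.png

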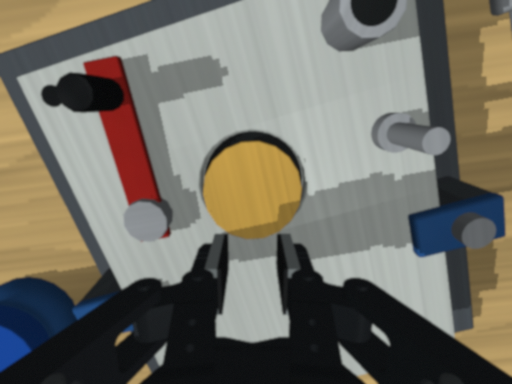

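The disc at (252,188) fills the recess, with a dark gap at its far side. I'll check height and tilt from depth.

```bash
cat > plane.py <<'E'
import sys
from h import *
n=sys.argv[1];a=cv2.imread(f"pics/{n}.png");d=np.load(f"pics/{n}d.npy");o=telemetry.get_obs();K,Rm,c=pose("wrist",o)
def pts(m):
    v,u=np.nonzero(m&(d>0));z=d[v,u];X=np.c_[(u-K[0,2])/K[0,0]*z,(v-K[1,2])/K[1,1]*z,z]@Rm.T+c;return X
u0,v0,r=map(int,sys.argv[2:5])
m=np.zeros(d.shape,np.uint8);cv2.circle(m,(u0,v0),r,1,-1)
X=pts((m>0)&masks(a)["brass"]);A=np.c_[X[:,:2]-X[:,:2].mean(0),np.ones(len(X))]
s=np.linalg.lstsq(A,X[:,2],rcond=None)[0];print("disc plane slope",s.round(3),"n",len(X),"resid",np.std(A@s-X[:,2]).round(4))
ring=np.zeros(d.shape,np.uint8);cv2.circle(ring,(u0,v0),r+45,1,-1);cv2.circle(ring,(u0,v0),r+22,0,-1);ring[v0:]=0
Y=pts((ring>0)&masks(a)["white"]);print("cover z",np.median(Y[:,2]).round(4))
E
python3 plane.py w5 251 187 42
```

```text
disc plane slope [-0.198  0.071  0.051] n 5384 resid 0.0006
cover z 0.0476
```

The disc is tilted 0.2 rad: the front edge is down and the rear edge still sits on the rim. I'll push a few mm more.

```bash
python3 -m inch '[[0.001,0,0,0,0,0,0.7],[0.002,0,0,0,0,0,0.7],[0.003,0,0,0,0,0,0.7],[0.004,0,0,0,0,0,0.7],[0.004,0,0,0,0,0,0.7]]'; python3 look.py w6 | grep -E "brass.*0.04";python3 plane.py w6 251 187 40
```

```text
time: 6.48
ee_pos: [0.4691, -0.0811, 0.0512]
tcp_rot: [180.0, -0.1, -7.6]
wrist_force: [0.6, 0.4, 0.5]
opening: 0.0256
brass [ 27. 201.] ell [0.4998 0.0255] [0.044  0.1073] rect [0.5079 0.0143] [0.0482 0.1053] 68.4
brass [252. 189.] ell [ 0.5049 -0.0853] [0.039  0.0472] rect [ 0.5056 -0.0854] [0.0392 0.0457] 3.0
disc plane slope [ 0.001 -0.001  0.047] n 4761 resid 0.0006
cover z 0.0476
```

The disc dropped and lies flat: slope is about 0.001 and its top is level with or just below the cover face. I'll back off, rise, and swing round to the far side of the keeper's post with closed fingers.

```bash
python3 -m inch '[[-0.004,0,0,0,0,0,0.7],[-0.006,0,-0.02,0,0,0,0.7],[-0.006,0,-0.055,0,0,0,0.7],[-0.006,0,-0.08,0,0,0,0.7],[-0.006,0,-0.08,0,0,0,0.7]]' >/dev/null
python3 -m inch '[[0.02,-0.02,0,0,0,-0.125,1],[0.05,-0.05,0,0,0,-0.25,1],[0.08,-0.075,0,0,0,-0.375,1],[0.098,-0.091,0,0,0,-0.5,1],[0.098,-0.091,0,0,0,-0.625,1],[0.098,-0.091,0,0,0,-0.75,1],[0.098,-0.091,0,0,0,-0.875,1],[0.098,-0.091,0,0,0,-1.0,1],[0.098,-0.091,0,0,0,-1.023,1],[0.098,-0.091,0,0,0,-1.023,1],[0.098,-0.091,0,0,0,-1.023,1]]'
python3 look.py w7 | grep -E "^[0-9]|brass.*0.04|red"
```

```text
time: 7.87
ee_pos: [0.5718, -0.003, 0.1311]
tcp_rot: [179.9, -0.0, 50.8]
wrist_force: [-0.5, 0.2, -0.9]
opening: -0.0001
7.8667 [ 0.5718 -0.003   0.1311] [ 1.7995e+02 -1.0000e-02  5.0830e+01] [-0.54  0.17 -0.85] -0.0001
brass [ 35. 302.] ell [0.3679 0.0442] [0.0714 0.1459] rect [0.3642 0.0279] [0.147  0.0803] 36.7
red [214. 267.] ell [ 0.5105 -0.0276] [0.012  0.0277] rect [ 0.5145 -0.0276] [0.0252 0.0137] 9.9
```

View pics/w7.png

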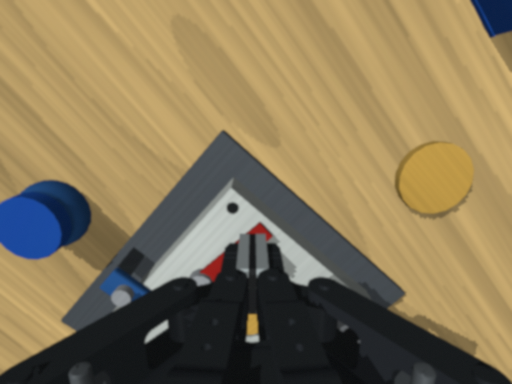

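The post is hidden behind the fingers in this view. I'll locate it from the earlier w5 picture, where its top was at about (50,96).

```bash
python3 -c "
from h import *
o=dict(ee_pos=np.array([.4653,-.0807,.0511]),tcp_rot=np.array([179.98,-.07,-7.57]))
P=pose('wrist',o);print('post top',ray(P,[50,96],.084),'pivot top',ray(P,[148,221],.0605),'bar end mid',ray(P,[104,62],.056))
a=.048
"
```

```text
post top [[ 0.55156897 -0.02125768  0.084     ]] pivot top [[ 0.49219921 -0.03424985  0.0605    ]] bar end mid [[ 0.56476406 -0.03079154  0.056     ]]
```

```bash
python3 -m inch '[[0,0,0.03,0,0,0,1],[0,0,0.06,0,0,0,1],[0,0,0.068,0,0,0,1],[0,0,0.068,0,0,0,1],[0,0,0.068,0,0,0,1]]'
python3 -c "
from h import *
o=telemetry.get_obs();p=np.radians(o['tcp_rot'][2]);x=np.array([np.cos(p),np.sin(p)]);y=np.array([np.sin(p),-np.cos(p)])
c=np.array([.492,-.032])+.018*x
for t in (2,-3,-8,-13,-18,-23,-28,-33,-38,-43,-48,-53,-58,-63,-68,-73,-78,-81,-84,-86):
  d=c+.06*np.array([np.cos(np.radians(t)),np.sin(np.radians(t))])-o['ee_pos'][:2];print(t,np.round([d@x,d@y],4))"
```

```text
time: 8.33
ee_pos: [0.5721, -0.003, 0.064]
tcp_rot: [179.9, -0.0, 51.0]
wrist_force: [0.1, 0.3, 0.1]
opening: -0.0001
2 [-0.0155  0.0013]
-3 [-0.0196  0.0046]
-8 [-0.024   0.0074]
-13 [-0.0286  0.0099]
-18 [-0.0334  0.012 ]
-23 [-0.0384  0.0137]
-28 [-0.0435  0.0149]
-33 [-0.0486  0.0157]
-38 [-0.0539  0.016 ]
-43 [-0.0591  0.0159]
-48 [-0.0643  0.0153]
-53 [-0.0694  0.0142]
-58 [-0.0744  0.0128]
-63 [-0.0793  0.0108]
-68 [-0.084   0.0085]
-73 [-0.0885  0.0058]
-78 [-0.0927  0.0027]
-81 [-0.0951  0.0006]
-84 [-0.0973 -0.0015]
-86 [-0.0988 -0.0031]
```

```bash
python3 -m inch '[[-0.008,0.001,0,0,0,0,1],[-0.015,0.001,0,0,0,0,1],[-0.02,0.005,0,0,0,0,1],[-0.024,0.007,0,0,0,0,1],[-0.029,0.01,0,0,0,0,1],[-0.033,0.012,0,0,0,0,1],[-0.038,0.014,0,0,0,0,1],[-0.0435,0.015,0,0,0,0,1],[-0.0435,0.015,0,0,0,0,1]]'
python3 - <<'E'
from h import *
p,d=optics.camera("scene");P=pose("scene");a=p[:,:,::-1]
u,v=proj(P,[.5,-.0855,.05])[0].astype(int);print(u,v)
cv2.imwrite("pics/s1.png",cv2.resize(a[v-70:v+70,u-90:u+90],None,fx=4,fy=4,interpolation=cv2.INTER_CUBIC))
E
```

```text
time: 9.08
ee_pos: [0.5556, -0.0472, 0.063]
tcp_rot: [180.0, 0.0, 51.0]
wrist_force: [-0.4, 1.0, 0.0]
opening: -0.0001
226 204
```

View pics/s1.png

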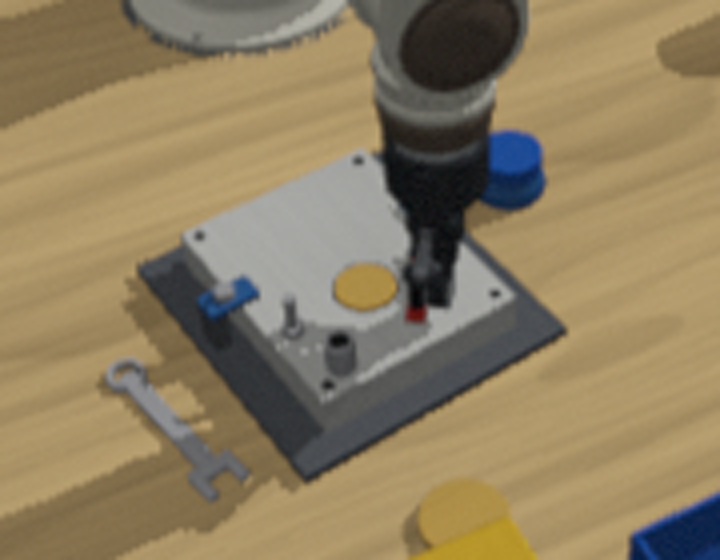

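The keeper is following: its red end is at (415,312) beside the fingers, and the disc at (365,288) is still flat. I'll continue the arc.

```bash
python3 -m inch '[[-0.005,0.001,0,0,0,0,1],[-0.0105,0.001,0,0,0,0,1],[-0.0155,0.001,0,0,0,0,1],[-0.021,0.0005,0,0,0,0,1],[-0.026,-0.0005,0,0,0,0,1],[-0.031,-0.002,0,0,0,0,1],[-0.036,-0.004,0,0,0,0,1],[-0.0405,-0.0065,0,0,0,0,1],[-0.045,-0.009,0,0,0,0,1],[-0.049,-0.012,0,0,0,0,1],[-0.049,-0.012,0,0,0,0,1]]'
for i in 1 2 3; do python3 -m inch '[[-0.001,-0.001,0,0,0,0,1],[-0.002,-0.002,0,0,0,0,1],[-0.002,-0.002,0,0,0,0,1]]'|grep -E "ee_pos|force"; done
```

```text
time: 10.05
ee_pos: [0.5153, -0.077, 0.0633]
tcp_rot: [180.0, -0.0, 51.0]
wrist_force: [-0.8, -0.0, 0.6]
opening: -0.0007
ee_pos: [0.5133, -0.077, 0.0632]
wrist_force: [-0.4, 0.2, 0.2]
ee_pos: [0.5121, -0.0769, 0.0635]
wrist_force: [8.0, 3.6, -3.3]
ee_pos: [0.5111, -0.0764, 0.064]
wrist_force: [16.4, 7.1, -4.7]
```

There is firm resistance of about 18 N, so the keeper is at its stop. I'll come away and check.

```bash
python3 -m inch '[[0.006,0.002,0,0,0,0,1],[0.02,0.002,0,0,0,0,1],[0.025,0.002,-0.03,0,0,0,1],[0.05,0.002,-0.07,0,0,0,1],[0.08,0.002,-0.1,0,0,0,1],[0.1,-0.03,-0.11,0,0,0,1],[0.1,-0.06,-0.11,0,0,0,1],[0.1,-0.06,-0.11,0,0,0,1],[0.1,-0.06,-0.11,0,0,0,1],[0.1,-0.06,-0.11,0,0,0,1]]'
python3 - <<'E'
from h import *
p,d=optics.camera("scene");P=pose("scene");a=p[:,:,::-1].copy()
q,dt=optics.camera("top");b=q[:,:,::-1].copy()
A=cv2.resize(a[134:274,136:316],None,fx=3.3,fy=3.3,interpolation=cv2.INTER_CUBIC)[:,:400]
A=cv2.resize(a[144:264,156:296],(400,343),interpolation=cv2.INTER_CUBIC)
B=cv2.resize(b[130:250,230:370],(400,343),interpolation=cv2.INTER_CUBIC)
cv2.imwrite("pics/end.png",np.hstack([A,B]))
m=masks(a)["red"];m[:144]=0;m[264:]=0;m[:,:156]=0;m[:,296:]=0
for c in blobs(m,8):
    r=cv2.minAreaRect(ray(P,c,.056)[:,:2].astype(np.float32));print("red",c.mean(0),r)
E
```

```text
time: 11.63
ee_pos: [0.524, 0.0382, 0.1729]
tcp_rot: [179.9, 0.0, 51.1]
wrist_force: [0.1, -0.1, 0.5]
opening: -0.0001
red [232.61538462 201.11538462] ((0.501986026763916, -0.06659162044525146), (0.012982700020074844, 0.045449040830135345), 8.140341758728027)
```

View pics/end.png

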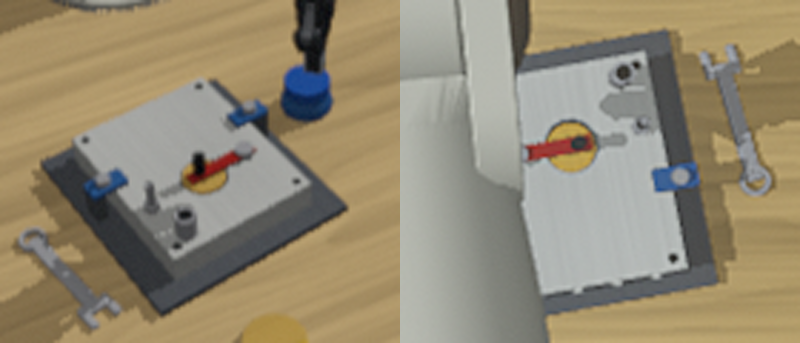

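Both views show the keeper lying across the disc, with its bar within about 1° of the stop direction. The arm is clear and the bystanders look undisturbed. Handing in.

```bash
python3 -c "
from workcell import order;print(order.job_done())"
```

```text
the job is handed in; nothing more can be done
None
```

The disc is in the recess and the keeper is round at its stop. I handed the job in at about 11.7 s of the 42 s allowed. `job_done` gives no verdict, so the outcome rests on the checks below.

**Disc:** I pushed it across the cover cradled between two slightly spread fingertips. It first caught on the near rim, tilted 0.2 rad. A further 4 mm push dropped it flat: the depth image gave a slope of about 0.001, with its top at z = 0.047 m against 0.0476 m for the cover face.

**Keeper:** I pushed it round by its post with closed fingers until it met about 18 N of resistance. In the last scene view the bar measured about 8.1°, against about 9.1° for the cover, so it is within about 1° of its stop.

**At the end:** The gripper was clear, about 0.1 m above the cover, with wrist force near zero. The bolt, socket, wrench and tin looked unmoved in the last pictures.

**Not checked or off plan:**
- I did not re-measure the disc's height and tilt after moving the keeper; in the last views it still looked to be in the recess under the bar.
- The screwdriver, mug and spray can were outside the last crops, but the arm never went near them.
- The first approach ran into joint 6's limit, so I changed the tool's yaw before pushing.
- One reading of the post's position was about 7 mm off my prediction. It did not affect the push.

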